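# Bring the analyser's water filter back on line

### The job

Bring the water filter back on line: open the globe valve all the way by its handwheel, letting your hand rise with the stem rather than dragging on it, until you feel it come up against its back stop, without forcing it, then turn it back about a quarter turn so that it cannot seize there. After that, hold the vent button on top of the filter fully down for a moment to let the trapped air out, and let go. Leave the other things on the bench where they are.

Things in the scene. Friction and masses are not known exactly. Their poses are not given: they have to be found in the camera images.
- station: water feed station fixed to the bench: 150 x 410 mm base plate, one pipe run along its y axis 125 mm up. Origin: on the bench under the plate, z up. Globe valve at x 0, y -100 mm: brass body and gland (radius up to 21 mm, 181 mm tall), above them only the bare stem and the handwheel. Filter at y +70 mm: 102 mm across, black head 156 mm up. Outlet gauge at y +155 mm, 191 mm up
- wheel_hub (a point): centre of the valve's grey handwheel, mid-thickness, on the stem axis; z up, x and y turn with the wheel. 66 mm over a lobed rim 11 mm thick (12 lobes), 4 spokes, hub 19 mm wide. Counter-clockwise from above opens it and lifts wheel and stem 10 mm a turn. Found partly open, 0.5 to 0.95 turns from its back stop, which cannot be seen, only felt. Stays where left. Its feel: see stem
- stem: the valve's steel stem, 10 mm thick, under the wheel; origin at the wheel's centre. Turning takes about 0.16 N m until the back stop. That is sprung: rigid up to 0.25 N m, then it yields, the torque climbing 0.9 N m per further radian; about 0.7 N m crushes it. Along its axis the stem floats on springs, 6 N per mm; more than about 12 N of pull or push on it strains the gland
- vent_top (a point): top of the filter's vent button, on its axis, z up: grey button 18 mm across on top of the black filter head, standing 9 mm out of a black collar 34 mm across; moves straight down and springs back
- vent (a joint): travel of the vent button in m: 0 released, 0.005 fully down (takes about 5 N)
- spanner: bystander: grey plastic filter spanner, ring with a flat handle, 220 mm long, 12 mm thick, lying on the bench; origin under its middle
- reagent: bystander: amber reagent bottle, 56 mm across, 130 mm tall; origin under its foot
- jar: bystander: white specimen jar, 54 mm across, 65 mm tall; origin under its foot
- carton: bystander: small carton 75 x 115 x 55 mm; origin under its middle
- rack: bystander: white tube rack with capped tubes, 60 x 150 mm, 93 mm tall; origin under its middle
- mouse: bystander: computer mouse, 100 x 58 x 32 mm; origin under its middle
- pen: bystander: marker pen lying on the bench, 12 mm thick, 130 mm long; origin under its middle

How it is judged:
On the way, in this order (a step that is already met when the one before it is completed fails the run):
1. the globe valve is turned open until it bears on its sprung back stop (winds it up by 0.04 rad) (value of joint cushion above 0.04 rad), for 0.1 s.
2. it is turned back by about a quarter turn (a tenth to three eighths) (value of joint handwheel between 4.24 and 6 rad), for 0.2 s.
3. the vent button is pressed fully down (value of joint vent above 0.004 m), for 0.2 s.
At the end, for the whole second after the job is handed in: the valve stands about a tenth to three eighths of a turn back from its back stop (0.6 to 2.36 rad), the vent button has sprung back (under 1 mm down) (all of step 2 and value of joint vent below 0.001 m); the robot touches nothing.
It fails at once if the back stop is crushed: forced with over about 0.7 N m, which winds its spring up by more than 0.5 rad (value of joint cushion above 0.5 rad).
It fails at once if the hand drags or pushes on the stem along its axis with over about 12 N (its sprung bush is displaced by more than 2 mm) (value of joint bush above 0.0017 m or value of joint bush below -0.0024 m).
It fails at once if a bystander is pushed more than 30 mm (distance of any of spanner, reagent, jar, carton, rack, mouse, pen from where it was at the start of the episode above 0.03 m).
It also fails if it takes over 67 s, if anything falls off the work surface, if the arm or the gripper's body presses on something with over 40 N, if the wrist force passes 120 N, or if a joint passes its speed limit or range.

### The arm

A 6-joint arm with a two-finger parallel gripper is mounted at the origin on the work surface. World frame = base frame: x ahead of the robot, y to its left, z up, the work surface at z = 0. Lengths are in m, angles in rad, forces in N, time in s.
With the tool pointing down it reaches from about 0.3 to 0.775 m from the base axis. Payload 14.6 kg.
Tool frame: the origin (TCP) lies at the very end of the fingers, on their centre line; the grasp point (between the pads) lies 19 mm behind it; y points along the fingers, z is the direction in which the jaws open and shut, and the axes are right-handed (so a half turn about y gives the same grasp; the last joint's range is limited). The gripper opens to 94 mm and grips with 3 to 60 N. Pads are 16 mm wide; open, the fingers measure 119 mm over their backs; the gripper's body (75 mm by 177 mm) begins 78 mm behind the grasp point.
Start: joints at [-1.23, 0.3, 1.521, -0, 1.321, -0.067], TCP at [0.218, -0.505, 0.205] pointing down, gripper open.
Joint ranges: [-3.03, 3.03], [-0.79, 2.21], [0.23, 2.52], [-1.04, 4.18], [0, 3.07], [-2.55, 2.55]. Speed limits (rad/s): [2.22, 2.22, 2.57, 3.14, 3.14, 3.14].

### API

Orientations are given as [roll, pitch, yaw] about the fixed x, y, z axes, in that order (R = Rz(yaw) Ry(pitch) Rx(roll)).
In Python, from station import get_obs, camera, job gives the robot as it stands.
- The arm moves only by the tool step_arm, never from a script. Its argument "targets" is a list of rows, each a list of 6 numbers: the shift along the tool's x, y, z in mm, then the turn, a rotation vector about the tool's x, y, z in degrees. In form: [[dx, dy, dz, rx, ry, rz], ...]. A call has 1 to 12 rows; each row shifts and turns the commanded pose from where the row before left it, along the tool's axes as they then stand; what a row does not reach is not made up. A row lasts 1/8 s, in which the tool goes at most 62.5 mm and 10.7 degrees, less where a joint would pass 70% of its speed; a pose out of reach is approached as far as the arm can. A call is refused whole if a number of a shift passes 62.5 or a number of a turn 10.7, either way. A call with a gripper value outside its range is refused whole. "gripper" is the opening, from -1 (shut) to 1 (fully open), set as the call begins (left out, the last holds). The fingers move at their own pace and stop on an object; "squeeze" is the grip in N (left out, the last holds). Time passes only in rows, so rows that do not move let the fingers close. It gives the time, the measured TCP pose, the force and the opening at its end, in the units of the state.
- get_obs(): the state, without advancing time (a new reading comes with each control period).
- camera(name): name is "scene" or "top" or "wrist"; returns a dict with "pixels" (480x640x3 uint8, red, green, blue), "intrinsics" (3x3 intrinsics, pixels), "k1" (the pictures are not rectified: a ray, as slopes to the right and down, at radius r is drawn at 1 + k1 r^2 times it, then the intrinsics apply), "R" (3x3) and "t" (3): a world point X has camera coordinates R X + t; the wrist camera has in their place "tool_from_camera" (4x4, takes a point from camera to tool coordinates, whose origin is the TCP and whose axes are the tool frame's). Camera axes: x right, y down, z forward; pixel columns grow to the right and rows downward; lengths in m; the calibration is good to about 2 mm. A picture is of the moment at which its call begins: read the wrist's pose just before it. There is no depth.
- job.hand_in(): hands the job in, once; it reports no verdict.
The state is a dict: "time_s": time; "qpos": joint angles; "joint_vel": joint speeds; "tau": joint torques, N m; "ee_pos": TCP position; "eef_rot": TCP orientation; "force": force on the tool from outside, world axes, zero at the start; "moment": the same for the moment, N m; "grip_width": finger opening in m.
Only numpy, scipy, OpenCV 4.12 (cv2) and the standard library are available. Lean on these libraries where they do the work, as an engineer would, in place of code of your own. Each camera call takes 0.05 s, during which the arm holds its last target.

## Working session

There is one attempt and no reset: what is moved stays moved. The work goes in short steps, Python scripts to look and compute and a tool call to move; the robot and the scene stay as the last step left them, time stands still between calls to the robot, and variables do not carry over. Pictures are saved under pics/ and viewed, and the job is handed in when it is done.

Besides the shell and the picture viewer there is one more tool, called after "Call:" as name(argument=value, ...) on one line, values as JSON. step_arm: Moves the arm, as the interface text tells. Its arguments: {"type":"object","properties":{"targets":{"type":"array","items":{"type":"array","items":{"type":"number"}}},"gripper":{"type":"number"},"squeeze":{"type":"number"}},"required":["targets"]}

```bash
mkdir -p pics; ls; python3 - <<'E'
from station import get_obs,camera,job
import cv2,pickle
o=get_obs();print({k:o[k] for k in o})
for n in ["scene","top","wrist"]:
    c=camera(n);pickle.dump(c,open(f"pics/{n}0.pkl","wb"));cv2.imwrite(f"pics/{n}0.png",c["pixels"][:,:,::-1])
    print(n,{k:c[k] for k in c if k!="pixels"})
E
```

```text
pics
{'time_s': 0.0, 'qpos': array([-1.22961552e+00,  3.00467943e-01,  1.52159124e+00, -8.88487271e-07,
        1.32068517e+00, -6.65990774e-02]), 'joint_vel': array([-0.00166634,  0.00047436, -0.00057615, -0.00199479, -0.00045651,
        0.00035346]), 'tau': array([-9.79356191e-04, -5.31814027e+01, -3.52740026e+01,  7.07681291e-02,
        2.44451640e-02, -1.17370096e-04]), 'ee_pos': array([ 0.21802396, -0.50465422,  0.20488376]), 'eef_rot': array([-1.57194553e+00,  7.57866773e-05, -2.73381259e+00]), 'force': array([-0.11756313,  0.35729409,  0.26106469]), 'moment': array([ 0.03643867,  0.00219173, -0.00785134]), 'grip_width': 0.09409621658244763}
scene {'intrinsics': array([[448.16430663,   0.        , 318.75644898],
       [  0.        , 448.16430663, 234.11455997],
       [  0.        ,   0.        ,   1.        ]]), 'k1': -0.04367516593160009, 'R': array([[ 0.82894432,  0.55930208, -0.00570085],
       [ 0.46801733, -0.69915992, -0.54049531],
       [-0.30628596,  0.44537242, -0.84132771]]), 't': array([-0.4877023 , -0.20257395,  1.43827642])}
top {'intrinsics': array([[598.186
[... 238 characters left out ...]
95, -0.02274491, -0.10322496],
       [ 0.10281874,  0.01836201, -0.99453061]]), 't': array([-0.01341983,  0.58656899,  1.84035316])}
wrist {'intrinsics': array([[365.49512898,   0.        , 313.05372327],
       [  0.        , 365.49512898, 240.80529779],
       [  0.        ,   0.        ,   1.        ]]), 'k1': -0.013370059744208462, 'tool_from_camera': array([[-2.66722466e-04,  9.59848934e-01,  2.80517295e-01,
        -8.28205351e-02],
       [ 4.47278293e-04, -2.80517162e-01,  9.59848906e-01,
        -1.78298137e-01],
       [ 9.99999864e-01,  3.81482564e-04, -3.54499363e-04,
         3.43279214e-04],
       [ 0.00000000e+00,  0.00000000e+00,  0.00000000e+00,
         1.00000000e+00]])}
```

View pics/scene0.png

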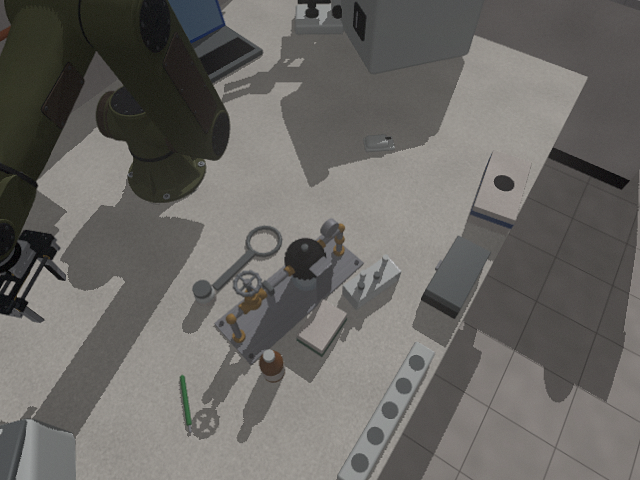

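View pics/top0.png

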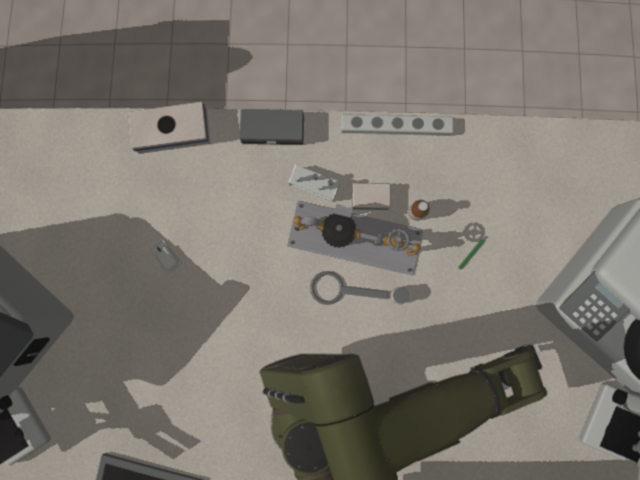

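View pics/wrist0.png

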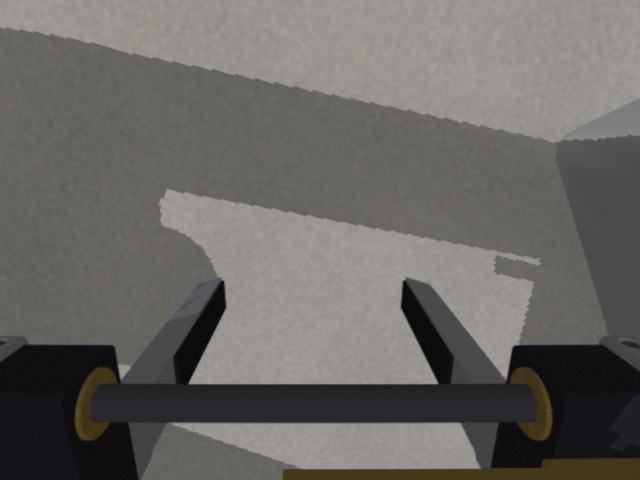

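The scene view shows the wheel at about (246,284) and the filter head at (305,258). In the top view they are at (400,239) and (338,231). I'll zoom in on both.

```bash
cat > h.py <<'E'
import numpy as np,cv2,pickle
from scipy.spatial.transform import Rotation as Ro
def ray(c,uv,pose=None):
    K=c["intrinsics"]; d=np.array([(uv[0]-K[0,2])/K[0,0],(uv[1]-K[1,2])/K[1,1]])
    s=d.copy()
    for _ in range(20): s=d/(1+c["k1"]*(s@s))
    v=np.array([*s,1.])
    if "R" in c: return -c["R"].T@c["t"], (lambda w:w/np.linalg.norm(w))(c["R"].T@v)
    T=camT(c,pose); w=T[:3,:3]@v
    return T[:3,3],w/np.linalg.norm(w)
def camT(c,pose):
    P=np.eye(4);P[:3,:3]=Ro.from_euler('xyz',pose[1]).as_matrix();P[:3,3]=pose[0]
    return P@c["tool_from_camera"]
def proj(c,X,pose=None):
    X=np.asarray(X,float)
    if "R" in c: p=c["R"]@X+c["t"]
    else:
        T=np.linalg.inv(camT(c,pose)); p=T[:3,:3]@X+T[:3,3]
    s=p[:2]/p[2]; s=s*(1+c["k1"]*(s@s)); K=c["intrinsics"]
    return np.array([K[0,0]*s[0]+K[0,2],K[1,1]*s[1]+K[1,2]])
def tri(rs):
    A=np.zeros((3,3));b=np.zeros(3)
    for o,d in rs:
        M=np.eye(3)-np.outer(d,d);A+=M;b+=M@o
    X=np.linalg.solve(A,b);return X,[np.linalg.norm((np.eye(3)-np.outer(d,d))@(X-o)) for o,d in rs]
def atz(r,z): o,d=r; return o+d*(z-o[2])/d[2]
E
python3 - <<'E'
import cv2
a=cv2.imread("pics/scene0.png")[210:390,170:410];cv2.imwrite("pics/sc_z.png",cv2.resize(a,None,fx=3.3,fy=3.3,interpolation=2))
a=cv2.imread("pics/top0.png")[155:305,275:495];cv2.imwrite("pics/top_z.png",cv2.resize(a,None,fx=3.6,fy=3.6,interpolation=2))
E
```

```text
(no output)
```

View pics/sc_z.png

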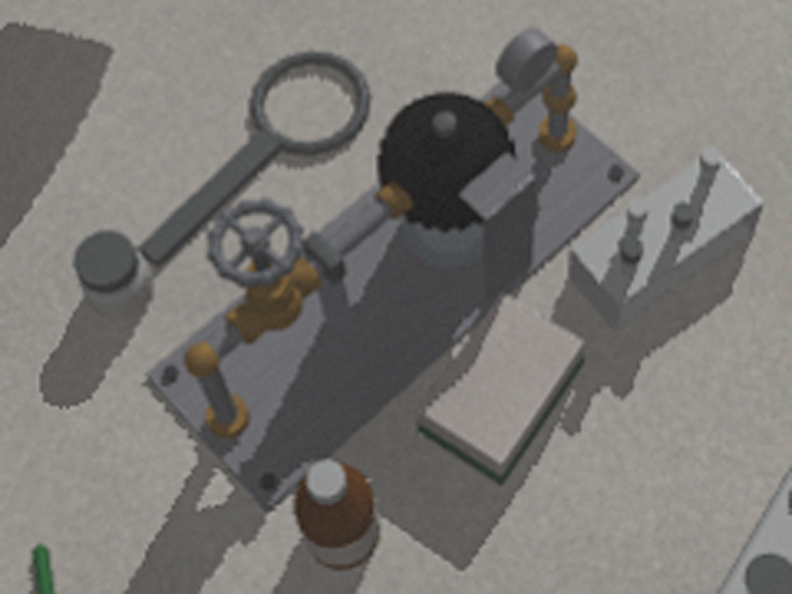

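View pics/top_z.png

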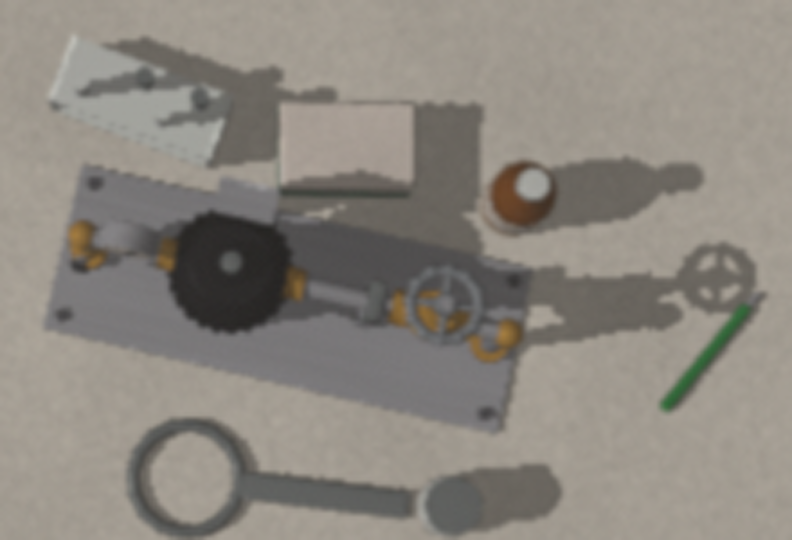

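```bash
python3 - <<'E'
from h import *
s=pickle.load(open("pics/scene0.pkl","rb"));t=pickle.load(open("pics/top0.pkl","rb"))
S=lambda x,y:ray(s,(170+x/3.3,210+y/3.3)); T=lambda x,y:ray(t,(275+x/3.6,155+y/3.6))
hub,r=tri([S(255,241),T(446,303)]);print("hub",hub,r)
btn,r=tri([S(445,119),T(231,261)]);print("btn",btn,r)
for n,a,b in [("c1",(148,377),(500,432)),("c2",(268,508),(532,268)),("c3",(636,177),(85,165))]:
    print(n,tri([S(*a),T(*b)]))
print(np.degrees(np.arctan2(*(btn-hub)[[1,0]])), np.linalg.norm((btn-hub)[:2]))
print("bottle top",tri([S(326,482),T(533,184)]), "carton",atz(T(346,147),.055),"jar",tri([S(107,262),T(452,505)]))
E
```

```text
hub [ 0.5602091  -0.23707306  0.21884801] [np.float64(0.0010911052122490777), np.float64(0.0010911052122490022)]
btn [ 0.59455132 -0.0695238   0.17637586] [np.float64(0.0013473349359561018), np.float64(0.0013473349359562322)]
c1 (array([ 0.47015129, -0.31079155,  0.0012365 ]), [np.float64(0.0029606463805335317), np.float64(0.0029606463805337516)])
c2 (array([ 0.61453173, -0.33850122,  0.00418801]), [np.float64(0.0017440836912912515), np.float64(0.0017440836912913662)])
c3 (array([0.6970028 , 0.05733674, 0.00220048]), [np.float64(0.0004404221100553069), np.float64(0.0004404221100552657)])
78.41663702909825 0.17103257423100135
bottle top (array([ 0.67086779, -0.32064446,  0.12096331]), [np.float64(0.0010354860142312275), np.float64(0.001035486014231134)]) carton [ 0.70895678 -0.17027771  0.055     ] jar (array([ 0.40402245, -0.26457635,  0.05292589]), [np.float64(0.0009055560750293871), np.float64(0.000905556075029338)])
```

Call:
step_arm(targets=[[-20,-40,-5,0,0,0],[-40,-25,-10.5,0,0,0],[-40,-10,-10.5,0,0,0],[-40,-10,-10.5,0,0,0],[-40,-10,-10.5,0,0,0],[-40,0,-10.5,0,0,0],[-40,0,-10.5,0,0,0],[-40,0,-10.5,0,0,0],[-40,0,-10.5,0,0,0],[-40,0,-10.5,0,0,0],[-40,0,-10.5,0,0,0],[0,0,0,0,0,0]], gripper=1, squeeze=25)

```text
time_s: 1.65
ee_pos: [0.5614, -0.2355, 0.2995]
eef_rot: [-1.572, -0.001, -2.731]
force: [0.0, -0.3, -0.3]
grip_width: 0.0939
```

```bash
cat > look.py <<'E'
import sys
from h import *
from station import get_obs,camera
def look(n,name="wrist"):
    o=get_obs();c=camera(name);c["pose"]=(o["ee_pos"],o["eef_rot"]);pickle.dump(c,open(f"pics/{n}.pkl","wb"));cv2.imwrite(f"pics/{n}.png",c["pixels"][:,:,::-1])
    print(np.round(o["time_s"],2),np.round(o["ee_pos"],4),np.round(o["eef_rot"],4),np.round(o["qpos"],3),"F",np.round(o["force"],2),"M",np.round(o["moment"],3));return o,c
if __name__=="__main__": look(*sys.argv[1:])
E
python3 look.py w1
```

```text
1.65 [ 0.5614 -0.2355  0.2995] [-1.5719e+00 -7.0000e-04 -2.7309e+00] [-0.457  0.389  1.188  0.     1.566  0.703] F [ 0.   -0.3  -0.35] M [-0.034  0.007  0.017]
```

View pics/w1.png

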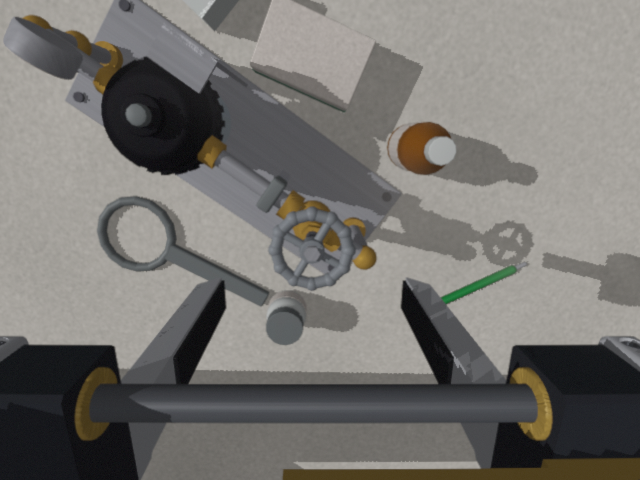

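```bash
python3 - <<'E'
import cv2
a=cv2.imread("pics/w1.png")
cv2.imwrite("pics/w1z.png",cv2.resize(a[195:305,250:390],None,fx=5.4,fy=5.4,interpolation=2))
cv2.imwrite("pics/w1b.png",cv2.resize(a[50:180,90:230],None,fx=4.5,fy=4.5,interpolation=2))
E
```

```text
(no output)
```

View pics/w1z.png

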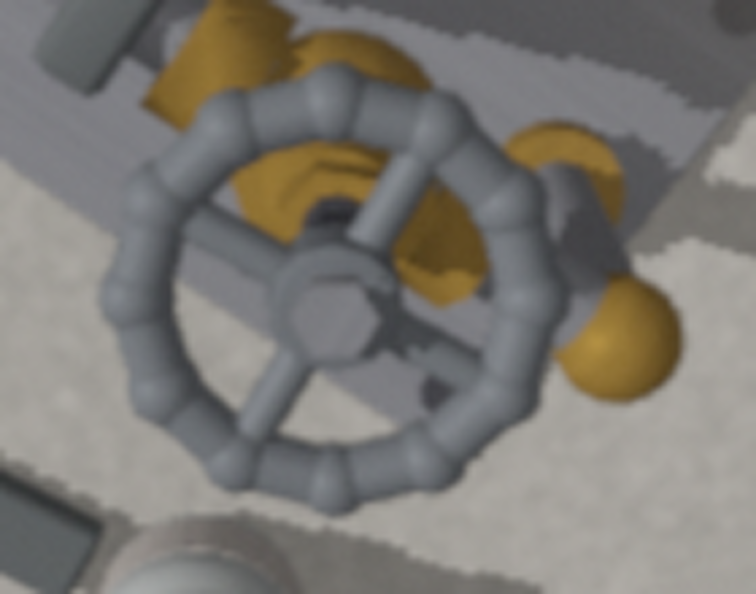

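View pics/w1b.png

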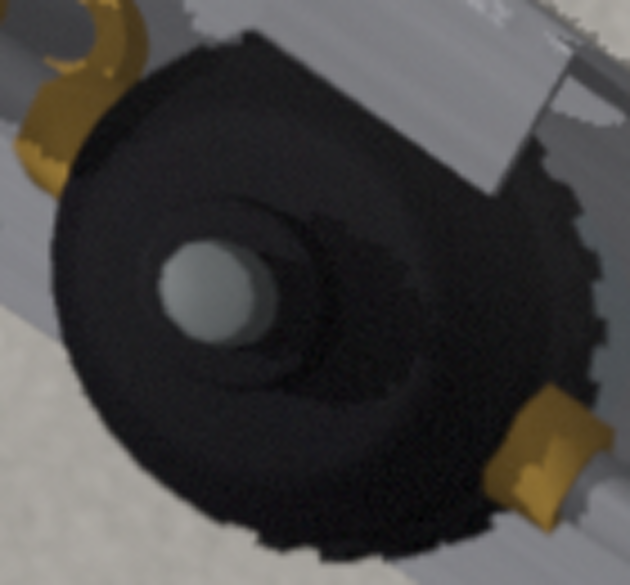

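```bash
cat > fit.py <<'E'
from h import *
from scipy.optimize import least_squares
s=pickle.load(open("pics/scene0.pkl","rb"));t=pickle.load(open("pics/top0.pkl","rb"));w=pickle.load(open("pics/w1.pkl","rb"))
pts=np.array([(335,92),(437,122),(515,192),(535,295),(510,393),(435,455),(335,482),(237,460),(158,390),(125,297),(152,190),(222,122)])/5.4+[250,195]
S=lambda x,y:np.array((170+x/3.3,210+y/3.3)); T=lambda x,y:np.array((275+x/3.6,155+y/3.6))
def model(p,yaw=-2.7309):
    a=p[3]-np.arange(12)*np.pi/6   # image clockwise seen from above = cw
    return [proj(w,[p[0]+p[4]*np.cos(b),p[1]+p[4]*np.sin(b),p[2]],w["pose"]) for b in a]
def res(p):
    return np.concatenate([((np.array(model(p))-pts)).ravel(),(proj(s,p[:3])-S(255,241))*1.5,(proj(t,p[:3])-T(446,303))*1.5])
best=min((least_squares(res,[.56,-.237,.219,a,.029]) for a in np.linspace(-3,3,12)),key=lambda r:r.cost)
print(best.x,best.cost,np.round(best.fun,1)); print("lobe phase rel tool z deg",np.degrees(best.x[3]-(w["pose"][1][2]+np.pi/2))%30)
print("btn",tri([ray(s,S(445,119)),ray(t,T(231,261)),ray(w,(136,114.9),w["pose"])]))
E
python3 fit.py
```

```text
[ 0.56026007 -0.23509819  0.21494254  3.55716884 -0.02870414] 4.329364935781823 [-0.6  0.1  0.1 -0.4 -0.3  0.4  0.7 -0.3 -0.2 -0.6 -0.1  0.7 -0.1  0.4
 -0.5 -0.1  0.1  0.2  0.5 -0.4  0.   1.   0.9 -0.3  0.5  0.4 -1.8 -0.2]
lobe phase rel tool z deg 0.27949295494596527
btn (array([ 0.59481785, -0.06948747,  0.17641241]), [np.float64(0.0011365737091786068), np.float64(0.0015734927267021634), np.float64(0.0005145909866345638)])
```

Call:
step_arm(targets=[[0.9,0,-0.8,0,0,0],[0,5,0,0,9.4,0],[0,5,0,0,9.4,0],[0,5,0,0,9.4,0],[0,5,0,0,9.4,0],[0,5,0,0,9.4,0],[0,5,0,0,9.4,0],[0,5,0,0,9.4,0],[0,5,0,0,9.2,0],[0,0,0,0,0,0]])

```text
time_s: 2.95
ee_pos: [0.5582, -0.2377, 0.2604]
eef_rot: [-1.571, -0.0, 2.24]
force: [-0.1, -0.3, -0.2]
grip_width: 0.0936
```

```bash
python3 look.py w2; python3 - <<'E'
import cv2
a=cv2.imread("pics/w2.png")
cv2.imwrite("pics/w2z.png",cv2.resize(a[170:330,220:410],None,fx=4.2,fy=3.7*4.2/3.7,interpolation=2))
E
```

```text
2.95 [ 0.5582 -0.2377  0.2604] [-1.5706e+00 -3.0000e-04  2.2401e+00] [-0.463  0.396  1.266 -0.     1.48   2.009] F [-0.09 -0.31 -0.18] M [ 0.082 -0.019  0.02 ]
```

View pics/w2.png

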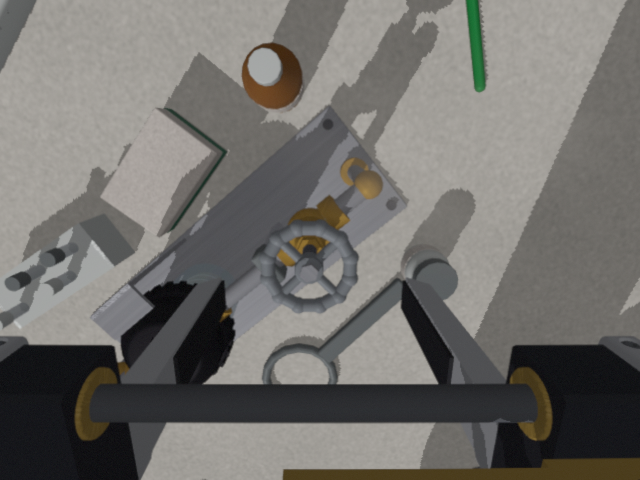

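View pics/w2z.png

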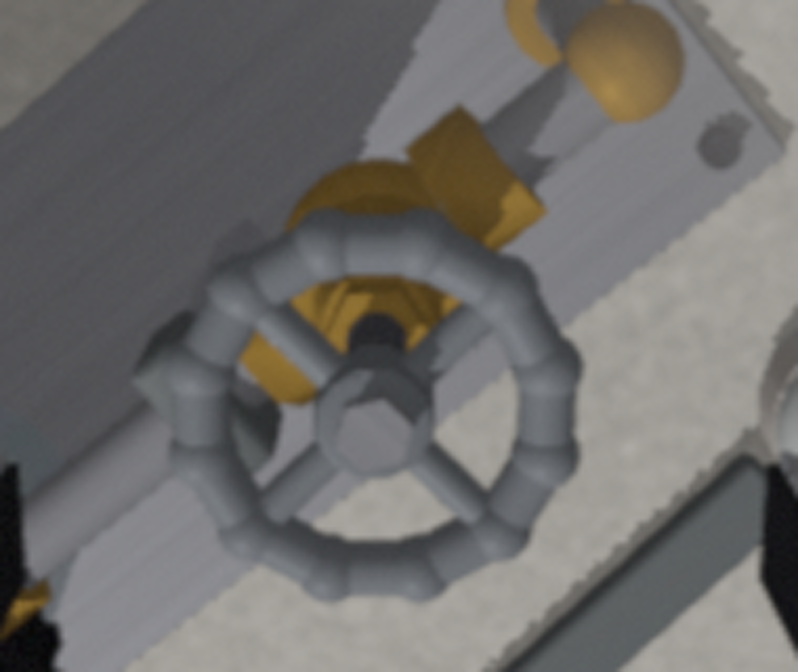

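```bash
cat > fit2.py <<'E'
from fit import *
w2=pickle.load(open("pics/w2.pkl","rb"))
p2=np.array([(555,365),(553,462),(500,530),(418,577),(325,577),(240,528),(197,460),(195,370),(238,290),(325,237),(420,237),(510,285)])/4.2+[220,170]
def pr(W,p,a): return np.array([proj(W,[p[0]+p[3]*np.cos(b),p[1]+p[3]*np.sin(b),p[2]],W["pose"]) for b in a-np.arange(12)*np.pi/6])
def r2(p): return np.concatenate([(pr(w2,p,p[4])-p2).ravel(), (pr(w,p,p[5])-pts).ravel()])
for useboth in (0,1):
    f=(lambda p:r2(p)[:24]) if not useboth else r2
    b=min((least_squares(f,[.56,-.236,.216,.0287,a,best.x[3]+(np.pi if best.x[4]<0 else 0)]) for a in np.linspace(-3,3,12)),key=lambda r:r.cost)
    print(useboth,np.round(b.x,4),b.cost); print(np.degrees(b.x[4]-(w2["pose"][1][2]+np.pi/2))%30)
    c=b.x[:3]-w2["pose"][0]; R=Ro.from_euler('xyz',w2["pose"][1]).as_matrix(); print("tool-frame delta mm",np.round(1000*R.T@c,2))
E
python3 fit2.py | tail -6
```

```text
0 [  77.804  -104.2246  344.6286  -44.4121   -2.2131    6.6988] 4.786341079358016
14.848937504167054
tool-frame delta mm [-129374.74 -344406.36    4008.54]
1 [ 0.5606 -0.2348  0.2169  0.0286 -8.4964  6.6987] 8.974461553370459
14.843870722757742
tool-frame delta mm [ 0.77 43.47 -3.69]
```

Call:
step_arm(targets=[[0.8,10,-3.7,0,0,0],[0,15,0,0,0,0],[0,15,0,0,0,0],[0,15,0,0,0,0],[0,7.5,0,0,0,0],[0,0,0,0,0,0],[0,0,0,0,0,0]])

```text
time_s: 3.88
ee_pos: [0.5615, -0.2342, 0.1985]
eef_rot: [-1.571, 0.001, 2.24]
force: [-0.8, 0.6, -0.4]
grip_width: 0.0942
```

```bash
python3 look.py w3
```

```text
3.88 [ 0.5615 -0.2342  0.1985] [-1.5712e+00  8.0000e-04  2.2404e+00] [-0.455  0.436  1.353 -0.     1.352  2.017] F [-0.84  0.56 -0.38] M [0.088 0.012 0.001]
```

View pics/w3.png

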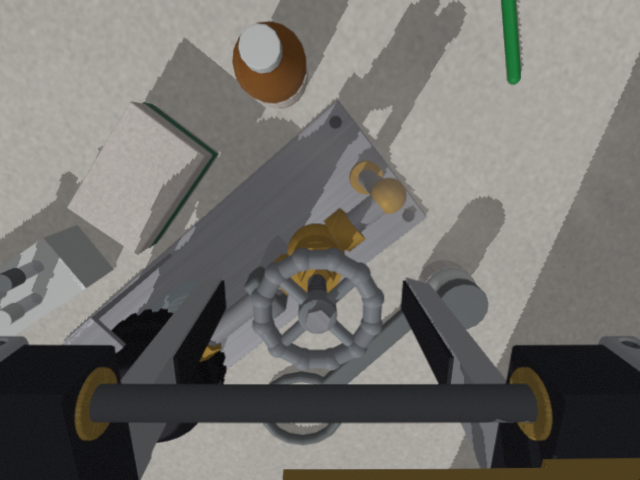

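Call:
step_arm(targets=[[0,0,1.5,0,0,0],[0,0,0,0,0,0],[0,0,0,0,0,0],[0,0,0,0,0,0],[0,0,0,0,0,0],[0,0,0,0,0,0],[0,0,0,0,0,0],[0,0,0,0,0,0]], gripper=-1, squeeze=20)

```text
time_s: 4.92
ee_pos: [0.5601, -0.235, 0.1979]
eef_rot: [-1.571, -0.0, 2.24]
force: [-0.9, -1.0, 0.8]
grip_width: 0.0626
```

```bash
python3 look.py w4
```

```text
4.92 [ 0.5601 -0.235   0.1979] [-1.5707 -0.      2.2404] [-0.458  0.434  1.356 -0.     1.351  2.014] F [-0.89 -0.97  0.79] M [-0.112  0.173 -0.002]
```

View pics/w4.png

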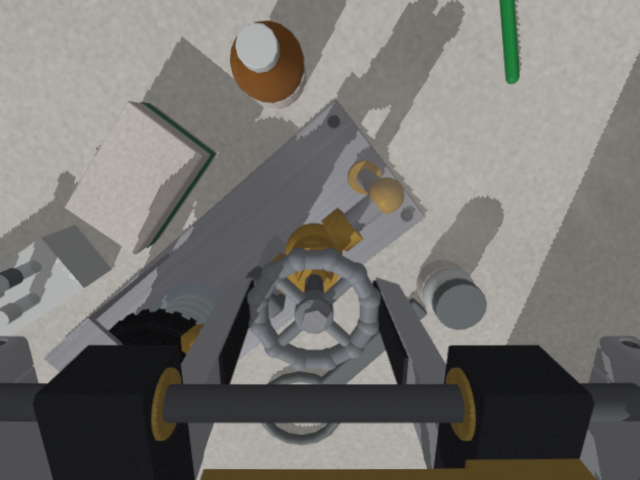

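Call:
step_arm(targets=[[0,-0.08,0,0,-3,0],[0,-0.14,0,0,-5,0],[0,-0.14,0,0,-5,0],[0,-0.14,0,0,-5,0],[0,-0.14,0,0,-5,0],[0,-0.14,0,0,-5,0],[0,-0.05,0,0,-2,0]])

```text
time_s: 5.85
ee_pos: [0.5602, -0.235, 0.1988]
eef_rot: [-1.571, 0.0, 2.765]
force: [-0.3, -0.7, -0.0]
grip_width: 0.0624
```

```bash
cat > st.py <<'E'
from station import get_obs
import numpy as np
o=get_obs();print(np.round(o["time_s"],2),np.round(o["ee_pos"],4),np.round(o["eef_rot"],4),"q6",np.round(o["qpos"][5],3),"F",np.round(o["force"],2),"M",np.round(o["moment"],3),"tau6",np.round(o["tau"][5],3),o["grip_width"])
E
python3 st.py
```

```text
5.85 [ 0.5602 -0.235   0.1988] [-1.5709  0.      2.7651] q6 1.49 F [-0.29 -0.72 -0.05] M [-0.014  0.144 -0.167] tau6 -0.163 0.06240315903870542
```

Call:
step_arm(targets=[[0,-0.22,0,0,-8,0],[0,-0.22,0,0,-8,0],[0,-0.22,0,0,-8,0],[0,-0.22,0,0,-8,0],[0,-0.22,0,0,-8,0],[0,-0.22,0,0,-8,0],[0,-0.22,0,0,-8,0],[0,-0.22,0,0,-8,0],[0,-0.22,0,0,-8,0],[0,-0.22,0,0,-8,0],[0,-0.22,0,0,-8,0],[0,-0.22,0,0,-8,0]])

```text
time_s: 7.35
ee_pos: [0.56, -0.2348, 0.2014]
eef_rot: [-1.571, 0.0, -1.84]
force: [-3.4, 0.2, 0.7]
grip_width: 0.0627
```

```bash
python3 st.py
```

```text
7.35 [ 0.56   -0.2348  0.2014] [-1.5713e+00  3.0000e-04 -1.8401e+00] q6 -0.188 F [-3.42  0.19  0.67] M [ 0.138  0.337 -0.179] tau6 2.154 0.06273402030545451
```

Call:
step_arm(targets=[[0,-0.22,0,0,-8,0],[0,-0.22,0,0,-8,0],[0,-0.22,0,0,-8,0],[0,-0.22,0,0,-8,0],[0,-0.22,0,0,-8,0],[0,-0.22,0,0,-8,0],[0,0,0,0,0,0]])

```text
time_s: 8.22
ee_pos: [0.56, -0.2349, 0.2027]
eef_rot: [-1.571, 0.0, -1.007]
force: [-2.5, -0.6, 1.0]
grip_width: 0.0628
```

```bash
python3 st.py
```

```text
8.22 [ 0.56   -0.2349  0.2027] [-1.5711e+00  3.0000e-04 -1.0072e+00] q6 -1.021 F [-2.52 -0.56  0.96] M [0.023 0.405 0.184] tau6 -1.367 0.06284001546703812
```

Call:
step_arm(targets=[[0,-0.08,0,0,-3,0],[0,-0.08,0,0,-3,0],[0,-0.08,0,0,-3,0],[0,-0.08,0,0,-3,0]])

```text
time_s: 8.72
ee_pos: [0.56, -0.2349, 0.203]
eef_rot: [-1.571, 0.0, -0.799]
force: [-2.6, 0.1, 0.8]
grip_width: 0.0628
```

```bash
python3 st.py
```

```text
8.72 [ 0.56   -0.2349  0.203 ] [-1.5709e+00  3.0000e-04 -7.9920e-01] q6 -1.229 F [-2.56  0.09  0.76] M [ 0.031  0.383 -0.137] tau6 0.705 0.0628113655084351
```

Call:
step_arm(targets=[[0,-0.08,0,0,-3,0],[0,-0.08,0,0,-3,0],[0,-0.08,0,0,-3,0]])

```text
time_s: 9.1
ee_pos: [0.56, -0.2349, 0.2032]
eef_rot: [-1.571, 0.0, -0.642]
force: [-2.1, -0.5, 2.4]
grip_width: 0.0624
```

```bash
python3 st.py
```

```text
9.1 [ 0.56   -0.2349  0.2032] [-1.5709e+00  4.0000e-04 -6.4220e-01] q6 -1.386 F [-2.11 -0.5   2.42] M [-0.061  0.331 -0.142] tau6 0.705 0.062370637963166047
```

Call:
step_arm(targets=[[0,-0.12,0,0,-3,0],[0,-0.09,0,0,-3,0],[0,-0.09,0,0,-3,0],[0,-0.09,0,0,-3,0]])

```text
time_s: 9.6
ee_pos: [0.56, -0.235, 0.2037]
eef_rot: [-1.571, 0.0, -0.433]
force: [-2.4, -0.4, 1.1]
grip_width: 0.0627
```

```bash
python3 st.py
```

```text
9.6 [ 0.56   -0.235   0.2037] [-1.5708e+00  2.0000e-04 -4.3280e-01] q6 -1.596 F [-2.38 -0.41  1.13] M [-0.061  0.254 -0.217] tau6 0.705 0.06270669592687553
```

Call:
step_arm(targets=[[0,-0.09,0,0,-3,0],[0,-0.09,0,0,-3,0],[0,-0.09,0,0,-3,0],[0,-0.09,0,0,-3,0]])

```text
time_s: 10.1
ee_pos: [0.5601, -0.235, 0.204]
eef_rot: [-1.571, 0.0, -0.223]
force: [-3.4, -0.3, -0.0]
grip_width: 0.063
```

```bash
python3 st.py
```

```text
10.1 [ 0.5601 -0.235   0.204 ] [-1.5708e+00  2.0000e-04 -2.2340e-01] q6 -1.805 F [-3.39 -0.32 -0.04] M [-0.022  0.308 -0.186] tau6 0.706 0.0629535785337076
```

Call:
step_arm(targets=[[0,-0.09,0,0,-3,0],[0,-0.08,0,0,-3,0],[0,-0.08,0,0,-3,0],[0,-0.08,0,0,-3,0]])

```text
time_s: 10.6
ee_pos: [0.56, -0.235, 0.2043]
eef_rot: [-1.571, 0.0, -0.014]
force: [-2.1, 1.0, 1.4]
grip_width: 0.0625
```

```bash
python3 st.py
```

```text
10.6 [ 0.56   -0.235   0.2043] [-1.5707e+00  3.0000e-04 -1.4000e-02] q6 -2.014 F [-2.05  0.99  1.4 ] M [-0.012  0.27  -0.087] tau6 0.706 0.06246567601672268
```

Call:
step_arm(targets=[[0,-0.09,0,0,-3,0],[0,-0.09,0,0,-3,0],[0,-0.09,0,0,-3,0],[0,-0.09,0,0,-3,0]])

```text
time_s: 11.1
ee_pos: [0.5601, -0.235, 0.2047]
eef_rot: [-1.571, 0.0, 0.196]
force: [-1.8, 0.5, 1.3]
grip_width: 0.0626
```

```bash
python3 st.py
```

```text
11.1 [ 0.5601 -0.235   0.2047] [-1.5707e+00  2.0000e-04  1.9560e-01] q6 -2.224 F [-1.81  0.46  1.29] M [ 0.065  0.246 -0.183] tau6 0.706 0.06260358078061411
```

Call:
step_arm(targets=[[0,-0.09,0,0,-3,0],[0,-0.09,0,0,-3,0],[0,-0.09,0,0,-3,0],[0,-0.09,0,0,-3,0]])

```text
time_s: 11.6
ee_pos: [0.56, -0.235, 0.205]
eef_rot: [-1.57, 0.0, 0.405]
force: [-2.0, -1.0, -0.3]
grip_width: 0.0624
```

```bash
python3 st.py
```

```text
11.6 [ 0.56  -0.235  0.205] [-1.5705e+00  2.0000e-04  4.0470e-01] q6 -2.433 F [-1.99 -0.96 -0.35] M [-0.014  0.242 -0.356] tau6 0.514 0.06237015635681774
```

Call:
step_arm(targets=[[0,-0.04,0,0,-1.5,0],[0,0,0,0,-1.5,0],[0,0,0,0,0,0]])

```text
time_s: 11.98
ee_pos: [0.5601, -0.235, 0.205]
eef_rot: [-1.571, 0.0, 0.459]
force: [-2.0, -0.9, 0.1]
grip_width: 0.0624
```

```bash
python3 st.py
```

```text
11.98 [ 0.5601 -0.235   0.205 ] [-1.5706e+00  1.0000e-04  4.5920e-01] q6 -2.487 F [-2.02 -0.91  0.09] M [ 0.01   0.242 -0.33 ] tau6 -0.66 0.06243462610139441
```

```bash
python3 - <<'E'
from look import *
M=[]
for i in range(8):
    camera("wrist") if i else look("w5"); o=get_obs(); M.append([o["moment"][2],o["tau"][5],o["force"][2]])
print(np.round(M,3),np.mean(M,0))
E
```

```text
11.98 [ 0.5601 -0.235   0.205 ] [-1.5706e+00  1.0000e-04  4.5920e-01] [-0.458  0.429  1.347  0.     1.366 -2.487] F [-2.02 -0.91  0.09] M [ 0.01   0.242 -0.33 ]
[[-0.446 -0.494 -0.771]
 [-0.391 -0.419 -1.13 ]
 [-0.401 -0.394 -0.668]
 [-0.434 -0.387  0.552]
 [-0.4   -0.388 -1.129]
 [-0.418 -0.39  -0.066]
 [-0.377 -0.393 -0.062]
 [-0.409 -0.395 -0.936]] [-0.40946929 -0.40762978 -0.52626104]
```

View pics/w5.png

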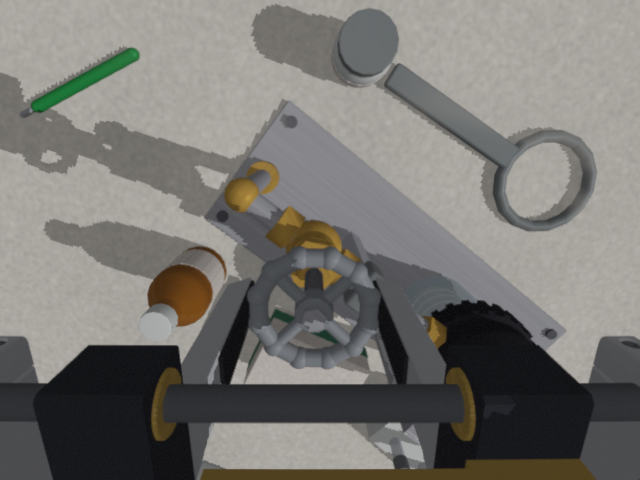

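Torque is steady at 0.41 N·m, which means the stop is wound up by about 0.18 rad, in line with where the onset was felt. Turning back now.

Call:
step_arm(targets=[[0,0,0,0,5,0],[0,0.05,0,0,6,0],[0,0.17,0,0,6,0],[0,0.17,0,0,6,0],[0,0.17,0,0,6,0],[0,0.17,0,0,6,0],[0,0.08,0,0,3,0]])

```text
time_s: 13.25
ee_pos: [0.5601, -0.2349, 0.2043]
eef_rot: [-1.571, 0.0, -0.205]
force: [-3.0, 0.3, -1.1]
grip_width: 0.0628
```

```bash
python3 st.py
```

```text
13.25 [ 0.5601 -0.2349  0.2043] [-1.571e+00  1.000e-04 -2.050e-01] q6 -1.823 F [-2.97  0.32 -1.07] M [-0.049  0.282  0.167] tau6 -0.252 0.06276153749654581
```

Call:
step_arm(targets=[[0,0.2,0,0,6,0],[0,0.17,0,0,6,0],[0,0.17,0,0,6,0],[0,0.17,0,0,6,0],[0,0.17,0,0,6,0],[0,0.17,0,0,6,0],[0,0.17,0,0,6,0],[0,0.17,0,0,6,0],[0,0.17,0,0,6,0],[0,0.08,0,0,3,0],[0,0,0,0,0,0],[0,0,0,0,0,0]])

```text
time_s: 14.75
ee_pos: [0.5601, -0.2349, 0.2027]
eef_rot: [-1.571, 0.0, -1.197]
force: [-3.2, 0.5, 0.2]
grip_width: 0.0625
```

```bash
python3 look.py w6; python3 st.py
```

```text
14.75 [ 0.5601 -0.2349  0.2027] [-1.5709e+00  1.0000e-04 -1.1966e+00] [-0.457  0.431  1.35  -0.     1.361 -0.832] F [-3.21  0.47  0.24] M [-0.038  0.49   0.006]
14.8 [ 0.5601 -0.2349  0.2027] [-1.5709e+00  1.0000e-04 -1.1968e+00] q6 -0.831 F [-2.47  0.77 -0.92] M [ 0.01   0.527 -0.023] tau6 -0.04 0.06237524433672238
```

View pics/w6.png

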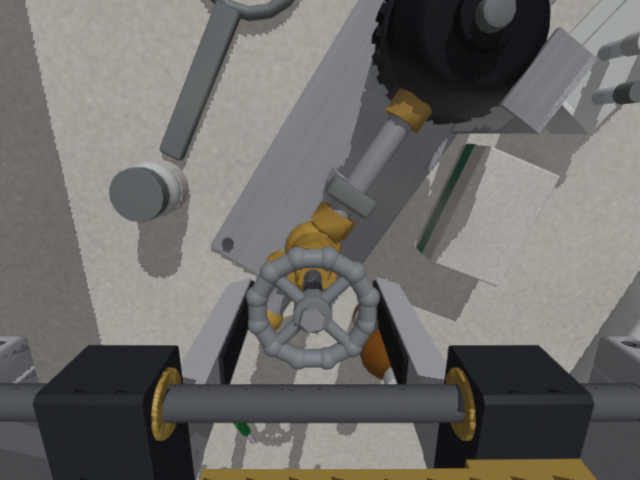

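The wheel turned with the grip and now stands about 1.48 rad back from stop onset. Releasing and rising.

Call:
step_arm(targets=[[0,0,0,0,0,0],[0,0,0,0,0,0],[0,0,0,0,0,0],[0,0,0,0,0,0],[0,0,0,0,0,0],[0,0,0,0,0,0],[0,-15,0,0,0,0],[0,-30,0,0,0,0],[0,-40,0,0,0,0],[0,0,0,0,0,0]], gripper=1)

```text
time_s: 16.05
ee_pos: [0.5609, -0.2353, 0.292]
eef_rot: [-1.566, -0.005, -1.198]
force: [-0.9, -0.0, -0.7]
grip_width: 0.0943
```

```bash
python3 look.py w7
```

```text
16.05 [ 0.5609 -0.2353  0.292 ] [-1.5665 -0.0047 -1.1979] [-0.457  0.384  1.211  0.     1.54  -0.83 ] F [-0.9  -0.03 -0.73] M [ 0.007 -0.109 -0.053]
```

View pics/w7.png

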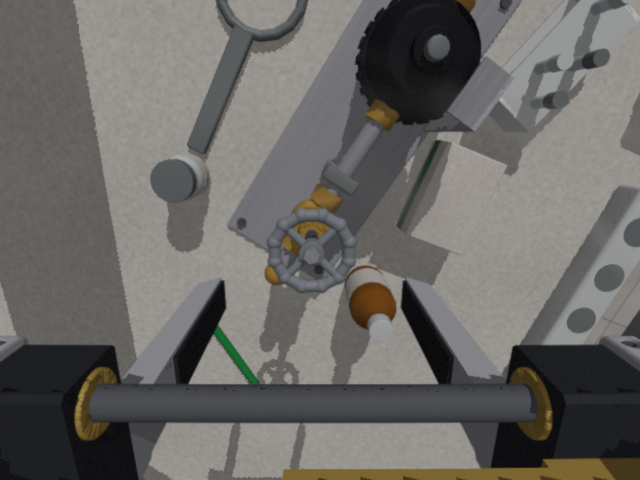

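```bash
python3 - <<'E'
from fit import *
w7=pickle.load(open("pics/w7.pkl","rb"))
X,r=tri([ray(w,(136,114.9),w["pose"]),ray(w7,(438,47),w7["pose"])]);print(X,r)
X,r=tri([ray(s,S(445,119)),ray(t,T(231,261)),ray(w,(136,114.9),w["pose"]),ray(w7,(438,47),w7["pose"])]);print(X,r)
R=Ro.from_euler('xyz',w7["pose"][1]).as_matrix();print(1000*R.T@(X-w7["pose"][0]))
E
```

```text
[ 0.56026007 -0.23509819  0.21494254  3.55716884 -0.02870414] 4.329364935781823 [-0.6  0.1  0.1 -0.4 -0.3  0.4  0.7 -0.3 -0.2 -0.6 -0.1  0.7 -0.1  0.4
 -0.5 -0.1  0.1  0.2  0.5 -0.4  0.   1.   0.9 -0.3  0.5  0.4 -1.8 -0.2]
lobe phase rel tool z deg 0.27949295494596527
btn (array([ 0.59481785, -0.06948747,  0.17641241]), [np.float64(0.0011365737091786068), np.float64(0.0015734927267021634), np.float64(0.0005145909866345638)])
[ 0.59519141 -0.0687906   0.1752917 ] [np.float64(9.236795973238182e-05), np.float64(9.236795973233156e-05)]
[ 0.59485415 -0.06941729  0.17656123] [np.float64(0.0010450243984187681), np.float64(0.0016570116629280296), np.float64(0.0004840579451112784), np.float64(0.00032509012445826953)]
[-142.68951688  115.19034746   91.56942967]
```

Call:
step_arm(targets=[[-23.8,0,15.3,0,0,0],[-23.8,0,15.3,0,0,0],[-23.8,0,15.3,0,0,0],[-23.8,0,15.3,0,0,0],[-23.8,0,15.3,0,0,0],[-23.8,0,15,0,0,0],[0,20,0,0,0,0],[0,30,0,0,0,0],[0,20,0,0,0,0],[0,0,0,0,0,0],[0,0,0,0,0,0]], gripper=-1)

```text
time_s: 17.48
ee_pos: [0.5935, -0.0687, 0.2185]
eef_rot: [-1.57, -0.0, -1.198]
force: [-0.6, 0.2, -0.4]
grip_width: 0.0005
```

```bash
python3 look.py w8;python3 st.py
```

```text
17.48 [ 0.5935 -0.0687  0.2185] [-1.5702e+00 -4.0000e-04 -1.1980e+00] [-0.177  0.397  1.36   0.     1.383 -0.549] F [-0.58  0.18 -0.35] M [-0.005 -0.116 -0.056]
17.52 [ 0.5936 -0.0687  0.2187] [-1.5698e+00 -6.0000e-04 -1.1980e+00] q6 -0.549 F [-0.18  0.62  0.88] M [-0.053 -0.1   -0.057] tau6 -0.0 0.00018044181754315821
```

View pics/w8.png

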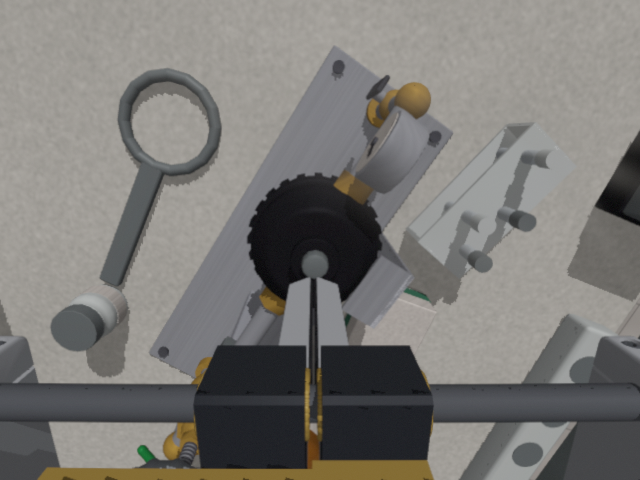

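```bash
python3 - <<'E'
from h import *
w=pickle.load(open("pics/w8.pkl","rb"))
for z in(.175,.177):
    X=atz(ray(w,(315.5,264),w["pose"]),z);R=Ro.from_euler('xyz',w["pose"][1]).as_matrix();print(X,1000*R.T@(X-w["pose"][0]))
E
```

```text
[ 0.5954137  -0.06655836  0.175     ] [-1.34073219 43.47837258  2.52807256]
[ 0.59513719 -0.06589011  0.177     ] [-2.0630739  41.47810493  2.51518054]
```

Call:
step_arm(targets=[[-0.7,15,1.2,0,0,0],[0,15,0,0,0,0],[0,7,0,0,0,0],[0,0,0,0,0,0],[0,2,0,0,0,0],[0,2,0,0,0,0],[0,0,0,0,0,0]])

```text
time_s: 18.4
ee_pos: [0.5943, -0.0676, 0.1769]
eef_rot: [-1.57, -0.0, -1.198]
force: [1.3, 0.6, 2.1]
grip_width: 0.0005
```

```bash
python3 look.py w9;python3 st.py
```

```text
18.4 [ 0.5943 -0.0676  0.1769] [-1.5703e+00 -3.0000e-04 -1.1979e+00] [-0.174  0.43   1.412  0.     1.299 -0.547] F [1.35 0.65 2.12] M [-0.023 -0.165 -0.004]
18.45 [ 0.5943 -0.0676  0.177 ] [-1.5703e+00 -3.0000e-04 -1.1979e+00] q6 -0.547 F [ 0.32 -0.8   1.12] M [-0.05  -0.156  0.001] tau6 0.0 0.0002793694629248466
```

Call:
step_arm(targets=[[0,1,0,0,0,0],[0,1,0,0,0,0],[0,0,0,0,0,0]])

```text
time_s: 18.82
ee_pos: [0.5943, -0.0676, 0.1748]
eef_rot: [-1.57, -0.0, -1.198]
force: [-0.1, -0.0, 1.9]
grip_width: 0.0006
```

```bash
python3 look.py w10;python3 st.py
```

```text
18.82 [ 0.5943 -0.0676  0.1748] [-1.5704e+00 -2.0000e-04 -1.1979e+00] [-0.174  0.431  1.415  0.     1.295 -0.547] F [-0.08 -0.01  1.9 ] M [-0.071 -0.328 -0.001]
18.88 [ 0.5943 -0.0676  0.1748] [-1.5704e+00 -2.0000e-04 -1.1979e+00] q6 -0.547 F [ 1.16 -0.56  2.24] M [-0.044 -0.397 -0.025] tau6 0.001 0.0009845476766814254
```

Call:
step_arm(targets=[[0,1,0,0,0,0],[0,1,0,0,0,0],[0,0,0,0,0,0]])

```text
time_s: 19.25
ee_pos: [0.5943, -0.0676, 0.1728]
eef_rot: [-1.57, -0.0, -1.198]
force: [2.1, -0.5, 5.3]
grip_width: 0.0004
```

```bash
python3 look.py w11;python3 st.py
```

```text
19.25 [ 0.5943 -0.0676  0.1728] [-1.5704e+00 -2.0000e-04 -1.1979e+00] [-0.174  0.433  1.417  0.     1.291 -0.547] F [ 2.08 -0.53  5.3 ] M [-0.068 -0.511 -0.015]
19.3 [ 0.5943 -0.0676  0.1728] [-1.5704e+00 -3.0000e-04 -1.1980e+00] q6 -0.547 F [2.09 0.29 4.4 ] M [-0.082 -0.468  0.045] tau6 0.001 0.0004133353669477897
```

Call:
step_arm(targets=[[0,0.7,0,0,0,0],[0,0.7,0,0,0,0],[0,0,0,0,0,0]])

```text
time_s: 19.68
ee_pos: [0.5944, -0.0676, 0.1722]
eef_rot: [-1.57, -0.001, -1.198]
force: [-0.9, -0.2, 11.1]
grip_width: 0.0003
```

```bash
python3 look.py w12;python3 st.py
```

```text
19.68 [ 0.5944 -0.0676  0.1722] [-1.5699e+00 -6.0000e-04 -1.1979e+00] [-0.174  0.433  1.418 -0.     1.289 -0.547] F [-0.86 -0.23 11.11] M [ 0.01   0.058 -0.038]
19.73 [ 0.5944 -0.0676  0.1721] [-1.5699e+00 -5.0000e-04 -1.1979e+00] q6 -0.547 F [-1.12 -0.14 11.01] M [-0.012  0.039 -0.025] tau6 -0.0 0.0003667310732226414
```

View pics/w12.png

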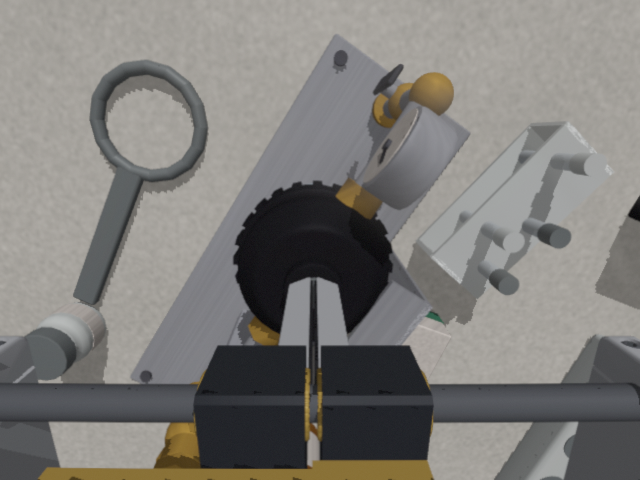

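Call:
step_arm(targets=[[0,0.4,0,0,0,0],[0,0,0,0,0,0],[0,0,0,0,0,0],[0,0,0,0,0,0],[0,0,0,0,0,0]])

```text
time_s: 20.35
ee_pos: [0.5944, -0.0676, 0.1721]
eef_rot: [-1.57, -0.001, -1.198]
force: [-2.0, 0.8, 13.1]
grip_width: 0.0006
```

Call:
step_arm(targets=[[0,-3,0,0,0,0],[0,-6,0,0,0,0],[0,-20,0,0,0,0],[0,-40,0,0,0,0],[0,-40,0,0,0,0],[0,-30,0,0,0,0],[0,0,0,0,0,0],[0,0,0,0,0,0]])

```text
time_s: 21.35
ee_pos: [0.5938, -0.0675, 0.3083]
eef_rot: [-1.573, 0.001, -1.198]
force: [-0.4, -0.1, -0.5]
grip_width: 0.0006
```

```bash
python3 look.py w13;python3 look.py s13 scene; python3 st.py; python3 - <<'E'
import cv2
a=cv2.imread("pics/s13.png")[180:420,150:430];cv2.imwrite("pics/s13z.png",cv2.resize(a,None,fx=2.8,fy=2.5,interpolation=2))
E
```

```text
21.35 [ 0.5938 -0.0675  0.3083] [-1.5729e+00  1.3000e-03 -1.1979e+00] [-0.174  0.36   1.207  0.     1.577 -0.547] F [-0.38 -0.11 -0.45] M [-0.036 -0.149  0.01 ]
21.4 [ 0.5938 -0.0675  0.3082] [-1.5732e+00  1.5000e-03 -1.1979e+00] [-0.174  0.36   1.207  0.     1.577 -0.547] F [ 0.47  0.34 -0.09] M [-0.004 -0.151 -0.015]
21.45 [ 0.5938 -0.0675  0.3083] [-1.5731e+00  1.5000e-03 -1.1979e+00] q6 -0.547 F [ 0.11 -0.3  -0.47] M [ 0.033 -0.165 -0.049] tau6 -0.0 0.00034980989426428927
```

View pics/w13.png

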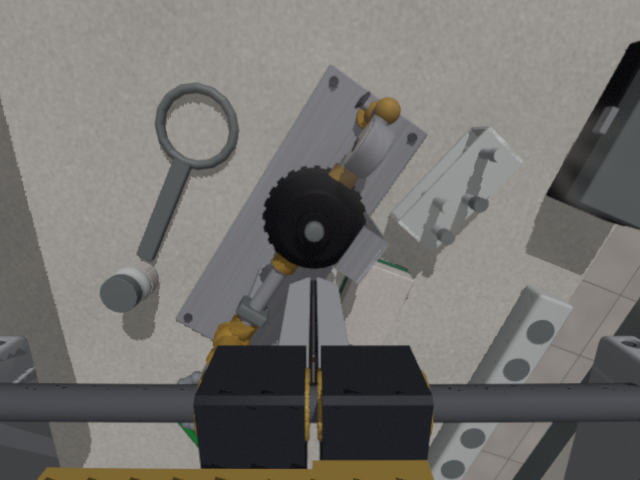

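View pics/s13z.png

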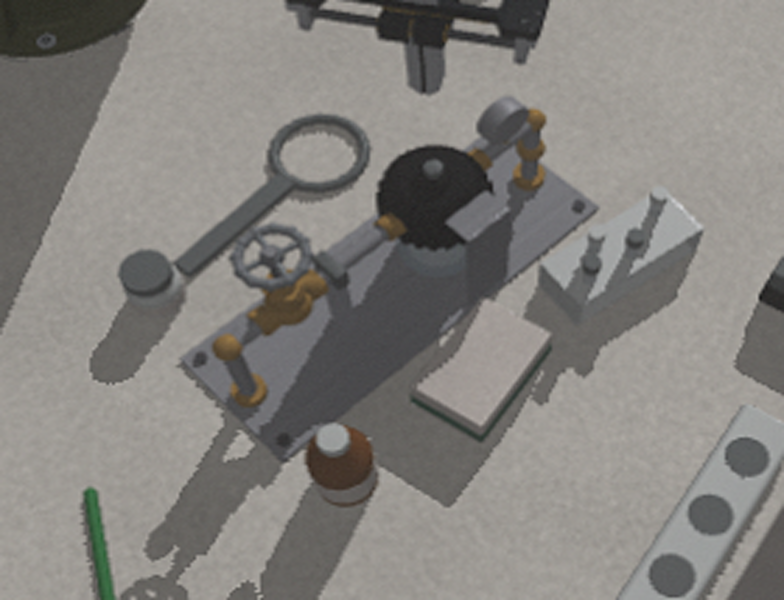

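The wrist view shows the button at (314,231) standing out of its collar again. In the scene view the bystanders are where they were, and the gripper is clear of everything with the force reading near zero. I'm handing in.

```bash
python3 -c "
from station import job
print(job.hand_in())"
```

```text
the job is handed in; nothing more can be done
None
```

I carried out both parts of the job and handed it in at about 21.5 s of the 67 s allowed; the hand-in reports no verdict.

- **Opening the valve:** I gripped the handwheel between its lobes and turned it about 255° counter-clockwise, raising the hand with the stem. The axial force stayed at or under about 2.5 N in every reading.
- **Back stop:** Turning took 0.1–0.2 N m while free. It then climbed to a steady 0.41 N m, which puts the stop about 0.18 rad wound up, well short of crushing it.
- **Turning back:** I turned it back about 1.48 rad (85°) from where the stop began, then let go. The wheel did not slip in the grip.
- **Vent button:** I pressed it about 5 mm with closed fingers until it bottomed, at 11–13 N with no further travel. I held it there for about 0.7 s, then rose clear.

In the last pictures the button stands proud again and the bystanders are where they were. The gripper is about 130 mm above the filter, with the force reading near zero.

Single torque readings scattered by about 0.05 N m, and once flipped sign after an abrupt stop. I therefore averaged eight readings to judge the stop. Nothing else disagreed.

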